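# Open a tight honey jar one-handed in a jar holder

### The job

Stand the closed six-sided honey jar, upright, fully down in the jar holder on the worktop, flat sides between the two cheeks, so that it cannot turn. Then unscrew its tight lid anticlockwise, stop turning when the thread lets go, and raise the lid straight up until its edge is about a finger's breadth (15 mm) clear above the open mouth. Finish while still holding the lid there, level and over the mouth, with the jar left standing in the holder; leave the mug, lemon, teaspoon and tea canister where they are.

Things in the scene. Friction and masses are not known exactly. Their poses are not given: they have to be found in the camera images.
- jar: amber glass jar, six-sided up to 56 mm, 62 mm across flats, 72 across corners; sloping shoulder to 66 mm, then a round neck (43 mm), rim at 84 mm; 0.2 to 0.42 kg, labels on two flats. Stands closed on the worktop at the start. Origin: centre of its underside, z up; +y and -y are square to two flats, the other flats follow every 60 degrees.
- lid: brass-coloured twist-off lid on the jar, 55 mm across, 16 mm high, 90 g. Origin: centre of the skirt's lower edge, z up; closed, 72 mm above the jar's underside. Tight: about 0.3 N m to turn, a 60 N grip is enough; the closed jar can be carried by it. Anticlockwise from above opens: it rises 4 mm per rad and lets go after about 75 degrees (1.3 rad, 5 mm up), then lifts off freely.
- lid_mark (a point): point on the lid's skirt on its +x axis, 27.7 mm from its centre, 8 mm above its lower edge. Closed, the lid's x axis lies along the jar's.
- jar_mouth (a point): centre of the jar's rim, 84 mm above its underside, z up. Closed, the lid's lower edge is 12 mm below it and its top 4 mm above it.
- holder: jar holder, fixed: wooden plate 130 x 112 mm, 12 mm thick, two grey cheeks (along its x, at +y and -y, 65 mm apart, 46 mm long) and four steel pegs for the other four flats. Stops are 26 mm high, sloped at the top as a lead-in; 1.5 mm play on each side. Origin: centre of the underside. The jar fits at the holder's yaw or any multiple of 60 degrees from it, then with 5 degrees play either way.
- holder_seat (a point): centre of the place between the stops, on the plate's top, 12 mm above the worktop: where the centre of the jar's underside belongs. Axes as the holder's.
- mug: white mug, 84 mm across, 91 mm high, with a handle; origin on its underside. Leave alone.
- lemon: lemon, 77 x 51 x 52 mm; origin on its underside. Leave alone.
- teaspoon: teaspoon, 139 mm long, lying behind the holder, to the right; origin at the middle of its underside. Leave alone.
- tea_canister: purple canister, lid with a wooden knob, 92 mm across, 110 mm high; origin: centre of its underside. Leave alone.
Things that resemble listed ones, but are neither listed nor needed, are in the scene too. Several things have the shape of the lid; the one meant has the colours described above.

How it is judged (in metres and radians):
On the way, in this order (a step that is already met when the one before it is completed fails the run):
1. the closed jar stands upright and fully down between the stops of the holder (z of jar in the frame of holder_seat between -0.003 and 0.003 m and horizontal distance between jar and holder_seat below 0.005 m and angle between jar's own z axis and vertical below 0.06 rad and z of lid in the frame of jar_mouth below -0.0085 m), for 0.2 s.
2. the lid, held by the fingers, has come off the thread while the jar stays down in the holder (z of lid in the frame of jar_mouth above -0.004 m and contact force between the fingers and lid above 1 N and z of jar in the frame of holder_seat below 0.004 m and horizontal distance between jar and holder_seat below 0.005 m), for 0.05 s.
At the end, for the whole second after the job is handed in: Jar upright (3.4 deg), down in the holder (3 mm in height, 5 mm sideways); the lid held in the fingers, touching neither jar nor holder, still, level (8.6 deg), within 15 mm of the jar's axis, its lower edge 3 to 35 mm above the rim; no arm on the jar (z of jar in the frame of holder_seat between -0.003 and 0.003 m and horizontal distance between jar and holder_seat below 0.005 m and angle between jar's own z axis and vertical below 0.06 rad and z of lid in the frame of jar_mouth between 0.003 and 0.035 m and horizontal distance between lid and jar_mouth below 0.015 m and angle between lid's own z axis and vertical below 0.15 rad and contact force between the fingers and lid above 2 N and contact force between lid and jar below 0.1 N and contact force between the arm and jar below 0.5 N and contact force between lid and holder below 0.1 N and linear speed of lid below 0.02 m/s); the arm keeps its last pose, push and grip.
It fails at once if the jar is tipped more than 30 degrees (angle between jar's own z axis and vertical above 0.52 rad).
It fails at once if the lid is turned on to more than about 145 degrees from its closed place (the thread lets go at about 75) (x of lid_mark in the frame of jar below -0.0227 m).
It fails at once if the mug, lemon, teaspoon or tea canister is shifted by more than 30 mm (distance of any of mug, lemon, teaspoon, tea_canister from where it was at the start of the episode above 0.03 m).
It also fails if it takes over 43 s, if anything falls off the work surface, if the arm or the gripper's body presses on something with over 40 N, if the wrist force passes 120 N, or if a joint passes its speed limit or range.

### The arm

A 6-joint arm with a two-finger parallel gripper is mounted at the origin on a cart in front of the work surface, level with it; the furniture and walls round the work are solid. World frame = base frame: x ahead of the robot, y to its left, z up, the work surface at z = 0. Lengths are in mm, angles in rad, forces in N, time in s.
With the tool pointing down it reaches from about 400 to 825 mm from the base axis. Payload 7 kg.
Tool frame: the origin (TCP) lies on the centre line of the jaws, within the pads' length; the fingertips stand 19 mm ahead of it and the grasp point (between the pads) is the TCP; z points along the fingers, y is the line along which they close (so a half turn about z gives the same grasp; the last joint's range is limited). The gripper opens to 85 mm and grips with 20 to 120 N. Pads are 22 mm wide; open, the fingers measure 114 mm over their backs; the gripper's body (76 mm by 85 mm) begins 54 mm behind the grasp point. The pads swing forward as they close: fully open they stand 13 mm farther back than shut.
Start: joints at [1.449, 0.359, 0.012, 0, -1.224, -0.288], TCP at [268.943, 619.084, 250.302] pointing down, gripper open.
Joint ranges: [-3.07, 3.07], [-1.43, 2.12], [-1.02, 1.25], [-3.03, 1.67], [-3.05, -0], [-3.03, 3.03]. Speed limits (rad/s): [2.39, 2.39, 3.01, 3.14, 3.14, 3.14].

### API

Orientations are given as a unit quaternion [x, y, z, w].
In Python, from station import robot gives the robot as it stands. Calls block until the motion is done:
- robot.reach(position, orientation): joint-space move of the TCP to a pose.
- robot.line_to(position, ori=None, rate=150, guard=None): straight line of the TCP; ori=None keeps the orientation; rate is the mean speed in mm/s. With guard (N) it stops when the force on the tool has changed by that much, and returns True; else False.
- robot.movej(angles): joint-space move.
- robot.command_gripper(opening): finger opening in mm; the grip force is fixed at half the most; returns when the fingers have stopped.
- robot.sleep(seconds).
- robot.solve_ik(position, orientation): joint angles nearest the present ones, or None.
- robot.get_obs(): the state.
- robot.grab_frame(name): name is "scene" or "side" or "wrist"; returns the picture (420x560x3 uint8, red, green, blue); there is no depth.
- robot.calibration(name): a dict with "camera_matrix" (3x3 intrinsics, pixels), "D" ([k1, k2, p1, p2, k3] as OpenCV has them; the pictures are not rectified), "R" (3x3) and "t" (3): a world point X has camera coordinates R X + t. Camera axes: x right, y down, z forward; pixel columns grow to the right and rows downward; lengths in mm; the calibration is good to about 2 mm. A picture is of the moment at which its call begins: read the wrist's pose just before it. calibration takes no time and is no camera call; for the wrist camera it gives the pose at the moment of the call.
A pose or a line that the arm cannot do raises robot.Unreachable and nothing moves.
- robot.close_job(): hands the job in; it is judged then, once.
The state is a dict: "time": time; "q": joint angles; "qd": joint speeds; "tau": joint torques, N m; "eef_pos": TCP position; "orientation": TCP orientation; "ft_force": force on the tool from outside, world axes, zero at the start; "ft_torque": the same for the moment, N m; "opening": finger opening in mm; "grip_force": force on a finger pad.
Only numpy, scipy, OpenCV 4.12 (cv2) and the standard library are available. Lean on these libraries where they do the work, as an engineer would, in place of code of your own. Each camera call takes 0.05 s, during which the arm holds its last target. There are 200 camera calls.

## Working session

There is one attempt and no reset: what is moved stays moved. The work goes in short steps, each a Python script; the robot and the scene stay as the last script left them, time stands still between calls to the robot, and variables do not carry over. Pictures are saved under pics/ and viewed, at most 10 in all, crops included, and the job is handed in when it is done.

```bash
ls; mkdir -p pics
python3 - <<'E'
from station import robot
import cv2,numpy as np
ims=[]
for n in("scene","side"):
    im=robot.grab_frame(n); cv2.imwrite(f"pics/{n}0.png",im[:,:,::-1]); c=robot.calibration(n); print(n,c)
o=robot.get_obs();print(o['time'],o['orientation'],o['opening'])
E
```

```text
pics
scene {'camera_matrix': array([[430.63804477,   0.        , 280.55397636],
       [  0.        , 430.63804477, 212.41112817],
       [  0.        ,   0.        ,   1.        ]]), 'D': array([-0.03480522,  0.        ,  0.        ,  0.        ,  0.        ]), 'R': array([[-0.89305787, -0.44911672,  0.02723633],
       [-0.22279894,  0.38881624, -0.89397011],
       [ 0.390907  , -0.80443527, -0.44729813]]), 't': array([461.04291025, 201.81064435, 843.10635986])}
side {'camera_matrix': array([[443.99518277,   0.        , 279.32597166],
       [  0.        , 443.99518277, 203.57222192],
       [  0.        ,   0.        ,   1.        ]]), 'D': array([-0.04579654,  0.        ,  0.        ,  0.        ,  0.        ]), 'R': array([[ 0.99827949,  0.0574336 ,  0.0118086 ],
       [ 0.04987657, -0.72588072, -0.68600985],
       [-0.03082838,  0.68541853, -0.72749643]]), 't': array([-538.99325974,   35.04238677,  926.61093664])}
0.1 [ 9.79070653e-01 -2.03519322e-01 -8.21001264e-05  7.32147797e-04] 85.35582346020412
```

View pics/scene0.png

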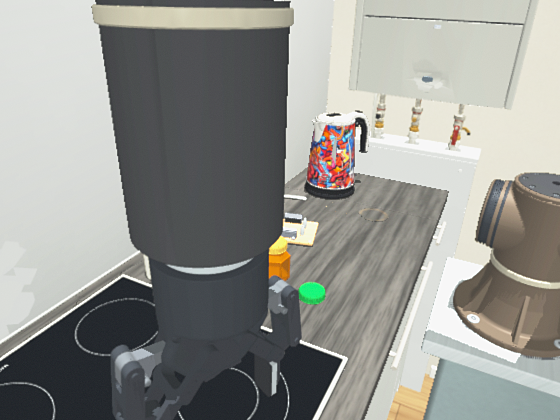

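View pics/side0.png

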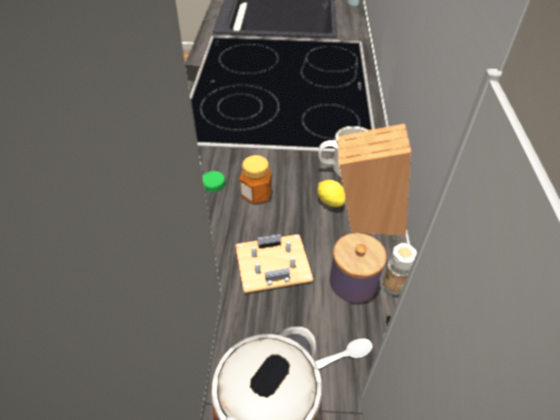

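Side view: jar lid, yellow-brass, at (256,166) on an amber six-sided jar at (256,185). The holder is at (273,263), lemon at (332,193), mug at (352,145), canister at (358,268) and spoon at (345,352). Lid look-alikes are the green disc at (213,181), the white-capped spice jar at (404,255), the canister lid at (358,250) and the pot lid at (268,375). I choose (256,166), since it is brass and sits on the amber jar.

```bash
cat > h.py <<'E'
from station import robot
import cv2,numpy as np
from scipy.spatial.transform import Rotation as Ro
def ray(c,uv,z):
    uv=np.array(uv,float).reshape(-1,1,2)
    n=cv2.undistortPoints(uv,c["camera_matrix"],c["D"]).reshape(-1,2)
    d=np.c_[n,np.ones(len(n))]@c["R"]; C=-c["R"].T@c["t"]
    return C+d*((z-C[2])/d[:,2])[:,None]
def proj(c,X):
    return cv2.projectPoints(np.array(X,float).reshape(-1,1,3),cv2.Rodrigues(c["R"])[0],c["t"],c["camera_matrix"],c["D"])[0].reshape(-1,2)
def quat(yaw): # tool z down, tool y axis at world yaw (rad)
    y=np.array([np.cos(yaw),np.sin(yaw),0]);z=np.array([0,0,-1.]);x=np.cross(y,z)
    return Ro.from_matrix(np.c_[x,y,z]).as_quat()
def yaw_of(q):
    y=Ro.from_quat(q).as_matrix()[:,1]; return np.arctan2(y[1],y[0])
def blobs(im,lo,hi,amin=60):
    h=cv2.cvtColor(im,cv2.COLOR_RGB2HSV); m=cv2.inRange(h,lo,hi)
    n,l,s,c=cv2.connectedComponentsWithStats(m)
    return m,[(s[i],c[i]) for i in range(1,n) if s[i,4]>=amin]
E
python3 - <<'E'
from h import *
im=cv2.imread("pics/side0.png")[:,:,::-1].copy();c=robot.calibration("side")
h=cv2.cvtColor(im,cv2.COLOR_RGB2HSV)
for p in[(256,163),(256,170),(262,185),(332,193),(242,264),(300,262)]:print(p,h[p[1],p[0]])
print("lid",ray(c,(256,164),88)); print("plate",ray(c,[(236,248),(304,236),(312,284),(244,290)],12))
cv2.imwrite("pics/crop0.png",cv2.resize(im[130:320,180:440][:,:,::-1],None,fx=3,fy=3,interpolation=2))
w=robot.calibration("wrist");o=robot.get_obs();M=Ro.from_quat(o['orientation']).as_matrix()
C=-w["R"].T@w["t"];print("cam in tool",M.T@(C-o['eef_pos']),"axes",(w["R"]@M).round(3),w["camera_matrix"][0,0])
E
```

```text
(256, 163) [ 26 135 254]
(256, 170) [ 26 138 254]
(262, 185) [ 13 208 164]
(332, 193) [ 29 164 255]
(242, 264) [ 26  66 255]
(300, 262) [ 27  58 255]
lid [[483.77168898 111.90626666  88.        ]]
plate [[ 457.76687271  -51.44366042   12.        ]
 [ 590.12075981  -12.23239247   12.        ]
 [ 607.04436226 -124.76096147   12.        ]
 [ 484.01658689 -145.62562639   12.        ]]
cam in tool [  79.67873646    0.13442438 -124.08231632] axes [[-0.     1.     0.001]
 [-0.95  -0.    -0.312]
 [-0.312 -0.001  0.95 ]] 304.12227417452004
```

View pics/crop0.png

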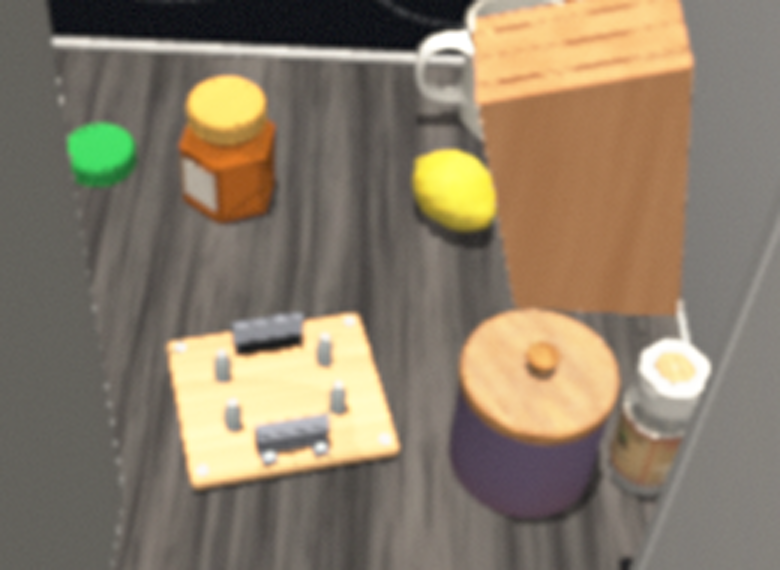

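The crop confirms it: brass lid on the amber jar (labelled flat at lower left, crop (199,183)). The green cap at crop (100,152) is not it. The holder's cheeks are at crop (268,330) and (292,432). Next, close wrist views from above.

Run:
```python
from h import *
for p in([484,112,140],[535,-83,160]):
  for d in range(-180,180,30):
    q=robot.solve_ik(p,quat(np.radians(d))); print(p[0],d,None if q is None else np.round(q,2))
o=robot.get_obs();th=yaw_of(o['orientation']);print(np.degrees(th))
```

```text
484 -180 [ 0.62  0.17 -0.52  0.   -0.87 -0.62]
484 -150 [ 0.62  0.17 -0.52  0.   -0.87 -0.1 ]
484 -120 [ 0.62  0.17 -0.52  0.   -0.87  0.42]
484 -90 [ 0.62  0.17 -0.52  0.   -0.87  0.95]
484 -60 [ 0.62  0.17 -0.52  0.   -0.87  1.47]
484 -30 [ 0.62  0.17 -0.52  0.   -0.87  1.99]
484 0 [ 0.62  0.17 -0.52  0.   -0.87  2.52]
484 30 None
484 60 [ 0.62  0.17 -0.52  0.   -0.87 -2.72]
484 90 [ 0.62  0.17 -0.52  0.   -0.87 -2.19]
484 120 [ 0.62  0.17 -0.52  0.   -0.87 -1.67]
484 150 [ 0.62  0.17 -0.52  0.   -0.87 -1.15]
535 -180 [ 0.21  0.22 -0.41  0.   -0.94 -0.21]
535 -150 [ 0.21  0.22 -0.41  0.   -0.94  0.32]
535 -120 [ 0.21  0.22 -0.41  0.   -0.94  0.84]
535 -90 [ 0.21  0.22 -0.41  0.   -0.94  1.36]
535 -60 [ 0.21  0.22 -0.41  0.   -0.94  1.89]
535 -30 [ 0.21  0.22 -0.41  0.   -0.94  2.41]
535 0 [ 0.21  0.22 -0.41  0.   -0.94  2.93]
535 30 [ 0.21  0.22 -0.41  0.   -0.94 -2.83]
535 60 [ 0.21  0.22 -0.41  0.   -0.94 -2.3 ]
535 90 [ 0.21  0.22 -0.41  0.   -0.94 -1.78]
535 120 [ 0.21  0.22 -0.41  0.   -0.94 -1.26]
535 150 [ 0.21  0.22 -0.41  0.   -0.94 -0.73]
-113.48568281360302
```

Run:
```python
from h import *
import pickle
out=[]
for n,p in(("jar",[484,192,210]),("hold",[535,-3,190])):
    robot.reach(p,quat(np.pi)); robot.sleep(.2)
    c=robot.calibration("wrist");im=robot.grab_frame("wrist");out.append((c,im))
    cv2.imwrite(f"pics/w_{n}.png",im[:,:,::-1])
pickle.dump(out,open("w.pkl","wb"));print(robot.get_obs()["time"])
cv2.imwrite("pics/w_both.png",cv2.resize(np.hstack([o[1] for o in out])[:,:,::-1],(800,300),interpolation=3))
for (c,im),lo,hi in zip(out,((18,90,150),(18,30,150)),((33,255,255),(33,130,255))):
    m,b=blobs(im,lo,hi,300); print(b)
print(proj(out[0][0],[[484,112,88]]),proj(out[1][0],[[535,-83,12]]))
```

```text
3.175
[(array([  75,   69,   72,   70, 3608], dtype=int32), array([110.11058758, 103.75      ])), (array([ 250,   80,   72,   78, 4176], dtype=int32), array([285.75670498, 118.37835249]))]
[(array([ 25,   9,  34,  34, 428], dtype=int32), array([41.29205607, 25.02803738])), (array([ 79,  15,  47,  61, 467], dtype=int32), array([104.78372591,  43.84368308])), (array([ 16,  32,  29,  33, 330], dtype=int32), array([29.77272727, 50.44545455])), (array([ 78,  38,  49,  77, 741], dtype=int32), array([106.71524966,  77.19973009])), (array([  204,    44,   158,   130, 10547], dtype=int32), array([293.62178819, 110.96340192])), (array([   2,   55,   75,   91, 1798], dtype=int32), array([ 31.50222469, 107.06562848])), (array([  52,   93,   59,   51, 1284], dtype=int32), array([ 82.8029595, 116.9182243]))]
[[278.30738974 116.87458994]] [[278.68765356 116.76897258]]
```

View pics/w_both.png

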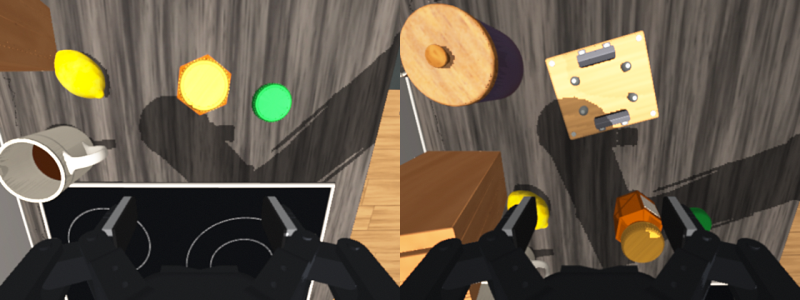

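The left picture shows the jar from above: brass lid at wrist pixel (286,118) with amber hexagon corners round it, points up and down the picture. The right picture shows the holder, centred near (281,117), cheeks top and bottom, slightly tilted and partly in shadow.

Run:
```python
from h import *
import pickle
(cj,ij),(ch,ih)=pickle.load(open("w.pkl","rb"))
m,_=blobs(ij,(18,90,150),(33,255,255)); m[:,:220]=0;m[:,350:]=0
def big(m):
    cs,_=cv2.findContours(m,cv2.RETR_EXTERNAL,cv2.CHAIN_APPROX_NONE); return max(cs,key=cv2.contourArea).reshape(-1,2)
k=big(m);P=ray(cj,k,88)[:,:2];cen,r=cv2.minEnclosingCircle(P.astype(np.float32));print("lid",cen,r*2)
m,_=blobs(ij,(5,90,50),(33,255,255)); m[:,:220]=0;m[:,350:]=0;m[200:]=0
k=cv2.convexHull(big(m)).reshape(-1,2);P=ray(cj,k,56)[:,:2]
a=np.radians(np.arange(0,60,.5));w=lambda t:np.ptp(P@[np.cos(t),np.sin(t)])
W=np.array([[w(t),w(t+np.pi/3),w(t+2*np.pi/3)] for t in a]);i=W.sum(1).argmin();print("normal",np.degrees(a[i]),W[i],W.sum(1)[max(0,i-8):i+9:4])
mid=lambda t:(P@[np.cos(t),np.sin(t)]).min()/2+(P@[np.cos(t),np.sin(t)]).max()/2
t=a[i]+np.arange(3)*np.pi/3;print("hexc",np.linalg.lstsq(np.c_[np.cos(t),np.sin(t)],[mid(x) for x in t],rcond=None)[0])
m,_=blobs(ih,(12,50,60),(33,150,255)); m[:,:190]=0;m[:,380:]=0;m[230:]=0
m=cv2.morphologyEx(m,cv2.MORPH_OPEN,np.ones((3,3)))
k=cv2.convexHull(big(m)).reshape(-1,2);P=ray(ch,k,12)[:,:2];print("plate",cv2.minAreaRect(P.astype(np.float32)))
vis=ih.copy();cv2.polylines(vis,[k.reshape(-1,1,2)],True,(255,0,0),1)
# cheeks: grey, dark low-sat within plate
pm=np.zeros_like(m);cv2.fillConvexPoly(pm,k,255);pm=cv2.erode(pm,np.ones((5,5)))
h=cv2.cvtColor(ih,cv2.COLOR_RGB2HSV);g=cv2.inRange(h,(0,0,0),(180,60,200))&cv2.inRange(h,(90,0,0),(150,255,255))&pm
n,l,s,c=cv2.connectedComponentsWithStats(g)
for i in range(1,n):
    if s[i,4]>15:print(s[i],c[i].round(1),ray(ch,c[i],38)[0,:2].round(1))
b=vis[20:200,180:400];cv2.imwrite("pics/hold_crop.png",cv2.resize(b[:,:,::-1],None,fx=3,fy=3))
```

```text
lid (478.5030822753906, 114.22146606445312) 57.11061096191406
normal 53.0 [63.85867133 63.96127747 63.99135847] [196.03336155 193.29480512 191.81130727 193.81476518 196.7412772 ]
hexc [478.36037842 114.53870448]
plate ((528.6849975585938, -75.95745086669922), (131.03529357910156, 113.46078491210938), 15.058150291442871)
[248  64  53  30 876] [274.7  78.7] [ 538.4 -113.2]
[273 154  48  29 722] [296.2 166.7] [519.  -39.8]
```

View pics/hold_crop.png

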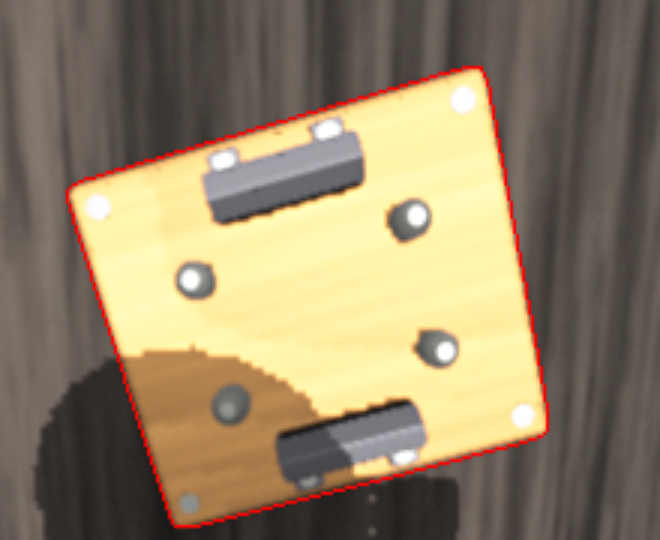

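The hull (red) fits the plate: 131 × 113 mm against 130 × 112 given, centre (528.7,-76.0), yaw 15.1°. The midpoint of the cheeks agrees within 0.5 mm. The jar hexagon measures 64 mm across flats, with its centre matching the lid's. The jar has to turn by -8°.

Run:
```python
from h import *
J=[478.4,114.4];H=[528.7,-76.2];q0=quat(np.pi);q1=quat(np.pi-np.radians(8))
robot.reach(J+[150],q0)
print(robot.line_to(J+[83],rate=80,guard=15))
print(robot.get_obs()["eef_pos"]);robot.command_gripper(40);o=robot.get_obs();print(o["opening"],o["grip_force"],o["ft_force"])
print(robot.line_to(J+[150],rate=100));o=robot.get_obs();print(o["opening"],o["ft_force"],o["ft_torque"])
robot.line_to(H+[150],q1,rate=120);robot.sleep(.3)
o=robot.get_obs();print(o["time"],o["eef_pos"],np.degrees(yaw_of(o["orientation"])),o["ft_force"])
im=robot.grab_frame("side");s=robot.grab_frame("wrist")
v=np.hstack([cv2.resize(im[150:330,200:380],(400,400)),cv2.resize(s[0:250,160:410],(400,400))])
cv2.imwrite("pics/carry.png",v[:,:,::-1])
```

```text
False
[478.77986009 114.50879688  83.38676919]
53.495326792515804 61.807566806674004 [-0.62184963 -1.11907197  5.70018414]
False
53.68978594359643 [ 0.07981324 -0.84974625 -3.40361838] [-0.03477911  0.04862958 -0.00117231]
8.075 [528.68466338 -75.96731699 150.03548175] 172.0257965134376 [ 0.22744087 -0.16856125 -2.82059018]
```

View pics/carry.png

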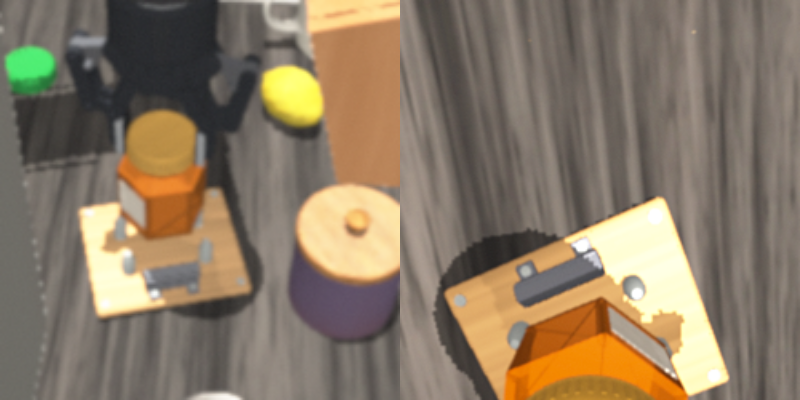

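The jar is held upright over the holder, but its front edge (left half, near (150,232)-(195,230)) may not run parallel to the cheek at (170,275). I'll check this closer up.

Run:
```python
from h import *
im=robot.grab_frame("side");np.save("s.npy",im)
cv2.imwrite("pics/carry2.png",cv2.resize(im[195:300,230:320],None,fx=5.6,fy=5.6,interpolation=cv2.INTER_CUBIC)[:,:,::-1])
c=robot.calibration("side")
# predicted underside corners of jar at z=67 (150-83)
for off in (-10,0,10):
    a=np.radians(15+off+np.arange(0,360,60));X=np.c_[528.7+36*np.cos(a),-76+36*np.sin(a),np.full(6,67)]
    print(off,((proj(c,X)-[230,195])*5.6).round().astype(int).tolist())
```

```text
-10 [[341, 263], [283, 191], [175, 192], [120, 267], [176, 343], [289, 341]]
0 [[339, 248], [266, 185], [160, 201], [122, 282], [194, 350], [305, 332]]
10 [[333, 234], [248, 181], [147, 211], [126, 297], [213, 353], [318, 320]]
```

View pics/carry2.png

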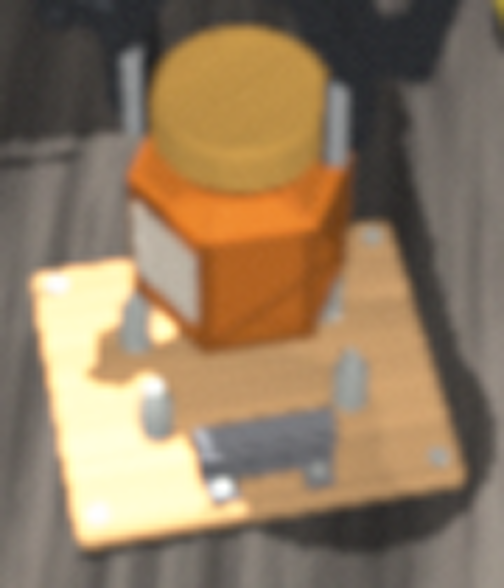

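In this crop the jar's lower corners are at (137,287), (207,350) and (312,332), against predicted (122,282), (194,350) and (305,332). The rotation matches. The constant shift of about 2 image pixels may be side-camera bias, so I'll check it against the plate in the same camera.

Run:
```python
from h import *
im=cv2.imread("pics/side0.png")[:,:,::-1].copy();c=robot.calibration("side")
m,_=blobs(im,(12,40,80),(33,150,255));m[:,:225]=0;m[:,322:]=0;m[:228]=0;m[300:]=0
cs,_=cv2.findContours(m,cv2.RETR_EXTERNAL,cv2.CHAIN_APPROX_NONE);k=cv2.convexHull(max(cs,key=cv2.contourArea)).reshape(-1,2)
print("plate side",cv2.minAreaRect(ray(c,k,12)[:,:2].astype(np.float32)))
m,_=blobs(im,(20,90,150),(33,255,255));m[:,:235]=0;m[:,280:]=0;m[:150]=0;m[185:]=0
# jar bottom corners seen now, at z=67
P=np.array([(137,287),(207,350),(312,332)])/5.6+[230,195]
X=ray(c,P,67);a=np.radians(15+np.array([180,240,300]))
print("jar centre est",X[:,:2]-36*np.c_[np.cos(a),np.sin(a)])
```

```text
plate side ((531.7393188476562, -78.5201644897461), (136.1754150390625, 121.51229095458984), 15.050890922546387)
jar centre est [[533.86040357 -77.79808113]
 [532.88014933 -75.88912871]
 [530.91803111 -75.93686803]]
```

Both the plate (531.7) and the jar (532.5) show the same offset in the side camera, so jar and holder agree within about 1 mm. Lowering now.

Run:
```python
from h import *
H=[528.4,-76.2]
print(robot.line_to(H+[124],rate=80,guard=15))
g=robot.line_to(H+[94.5],rate=25,guard=12);robot.sleep(.2)
o=robot.get_obs();print(g,o["time"],o["eef_pos"],o["ft_force"],o["ft_torque"],o["opening"])
```

```text
False
True 9.975 [528.13935939 -76.29377618  95.80408122] [-1.18336368  0.9087783   5.24181975] [ 0.29059211  0.49314299 -0.02890195] 54.1416214524851
```

Run:
```python
from h import *
def st(t):
    o=robot.get_obs();print(t,round(o["time"],2),o["eef_pos"].round(1),round(np.degrees(yaw_of(o["orientation"])),1),"F",np.round(o["ft_force"],1),"T",np.round(o["ft_torque"],2),round(o["opening"],1),round(o["grip_force"]));return o
robot.command_gripper(66);robot.sleep(.3);st("open")
robot.command_gripper(40);robot.sleep(.3);o=st("grip")
p=np.array(o["eef_pos"]);y0=yaw_of(o["orientation"])
for d in range(10,51,10):
    a=np.radians(d);robot.line_to((p+[0,0,4*a]).tolist(),quat(y0+a),rate=1.5);st(d)
```

```text
open 10.56 [527.1 -76.4  94.6] 172.0 F [-0.6  0.5 -0.3] T [-0.04 -0.01 -0.03] 66.2 0
grip 11.12 [527.6 -76.4  95. ] 172.0 F [0.9 0.7 4.6] T [-0.21 -0.49 -0.01] 53.9 63
10 11.64 [527.3 -76.4  95.5] -178.1 F [0.9 0.3 2.4] T [ 0.2  -0.16  0.07] 53.4 63
20 12.03 [527.3 -76.5  96.2] -168.2 F [1.3 0.5 1.2] T [-0.24 -0.02  0.09] 53.5 63
30 12.41 [527.3 -76.5  96.9] -158.2 F [-0.  -1.2 -0. ] T [-0.49  0.02  0.1 ] 53.8 63
40 12.79 [527.2 -76.4  97.5] -148.3 F [-0.1 -0.4 -1.5] T [-0.46  0.04  0.02] 53.6 65
50 13.18 [527.2 -76.3  98.1] -138.3 F [ 0.7  0.7 -3.4] T [-0.04  0.    0.03] 53.9 64
```

Run:
```python
from h import *
im=robot.grab_frame("side");w=robot.grab_frame("wrist")
v=np.hstack([cv2.resize(im[195:300,230:320],(514,600),interpolation=2),cv2.resize(w[130:420,200:338],(286,600))])
cv2.imwrite("pics/turn.png",v[:,:,::-1])
```

```text
(no output)
```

View pics/turn.png

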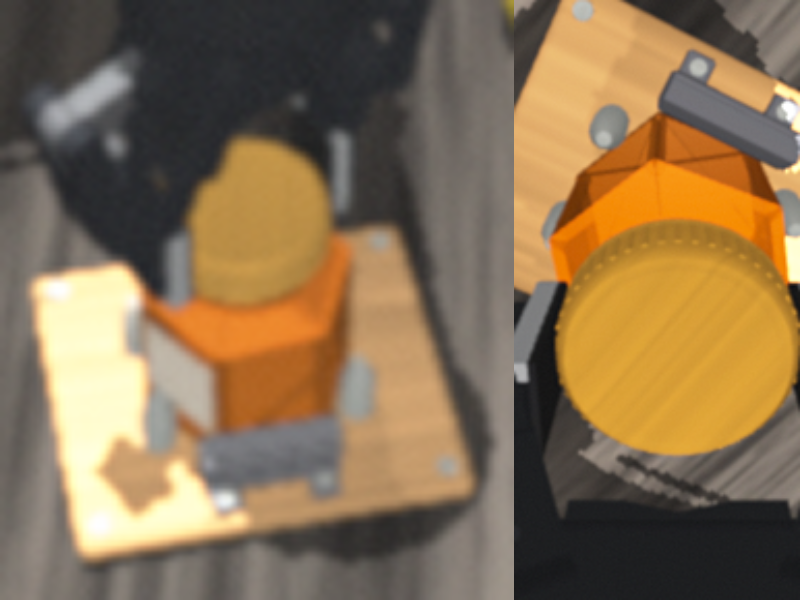

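The jar stands down between the stops with its flat behind the cheek, and the lid is between the pads. The lid top at right (680,340) has a diagonal brush texture, so I can check for slip by measuring its direction in the tool frame while turning on.

```bash
cat >> h.py <<'E'
def stripe(c,im,ctr,ty,z):
    g=np.mgrid[-20:20.1:.5,-20:20.1:.5].reshape(2,-1).T
    x=np.array([-np.sin(ty),np.cos(ty)]);y=np.array([np.cos(ty),np.sin(ty)])
    X=np.c_[np.array(ctr)[:2]+g[:,:1]*x+g[:,1:]*y,np.full(len(g),z)]
    uv=proj(c,X).astype(np.float32).reshape(81,81,2)
    p=cv2.remap(cv2.cvtColor(im,cv2.COLOR_RGB2GRAY),uv[...,0],uv[...,1],cv2.INTER_CUBIC).astype(float)
    p=cv2.GaussianBlur(p,(0,0),1);gx=cv2.Sobel(p,cv2.CV_64F,1,0);gy=cv2.Sobel(p,cv2.CV_64F,0,1)
    yy,xx=np.mgrid[:81,:81]-40;k=xx**2+yy**2<34**2
    a,b,d=(gx*gx)[k].sum(),(gx*gy)[k].sum(),(gy*gy)[k].sum()
    return np.degrees(.5*np.arctan2(2*b,a-d)),np.hypot(a-d,2*b)/(a+d),p[k].std()
E
python3 - <<'E'
from h import *
import pickle
(cj,ij),_=pickle.load(open("w.pkl","rb"))
print("start",stripe(cj,ij,(478.4,114.4),np.pi,88))
def now(t):
    o=robot.get_obs();c=robot.calibration("wrist");im=robot.grab_frame("wrist");ty=yaw_of(o["orientation"])
    print(t,round(o["time"],2),o["eef_pos"].round(1),np.degrees(ty).round(1),np.round(o["ft_force"],1),np.round(o["ft_torque"],2),stripe(c,im,o["eef_pos"],ty,o["eef_pos"][2]+5));return o
o=now("a");p=np.array(o["eef_pos"]);y0=yaw_of(o["orientation"])
for d in(8,16):
    a=np.radians(d);robot.line_to((p+[0,0,4*a]).tolist(),quat(y0+a),rate=1.5);now(d)
E
```

```text
start (np.float64(-37.028080613696275), np.float64(0.675996289016897), np.float64(0.3779812278787507))
a 13.28 [527.4 -76.3  98.2] -138.2 [-0.4  0.6 -3. ] [-0.02  0.02  0.  ] (np.float64(-37.12238015758939), np.float64(0.9604372900077152), np.float64(2.441243053661562))
8 13.61 [527.4 -76.3  98.8] -130.4 [ 0.6 -0.  -4.3] [-0.06  0.    0.01] (np.float64(-37.109685452559546), np.float64(0.9617845235563545), np.float64(2.4550533590957))
16 13.99 [527.4 -76.3  99.3] -122.5 [-0.3 -0.5 -3.4] [0.   0.01 0.02] (np.float64(-37.013713500312626), np.float64(0.9553475945772), np.float64(2.1580936000000452))
```

No slip: the texture stayed at -37° in the tool frame, so the lid has turned with the gripper. Turning on past 75° plus the jar's play, then a small test lift.

Run:
```python
from h import *
def st(t):
    o=robot.get_obs();print(t,round(o["time"],2),o["eef_pos"].round(1),round(np.degrees(yaw_of(o["orientation"])),1),"F",np.round(o["ft_force"],1),"T",np.round(o["ft_torque"],2));return o
o=st(0);p=np.array(o["eef_pos"]);y0=yaw_of(o["orientation"])
for d in(7,14,20):
    a=np.radians(d);robot.line_to((p+[0,0,4*a]).tolist(),quat(y0+a),rate=1.5);robot.sleep(.1);o=st(d)
p=np.array(o["eef_pos"])
for z in(1.5,3):
    print(robot.line_to((p+[0,0,z]).tolist(),rate=10,guard=8));robot.sleep(.2);st(("lift",z))
```

```text
0 14.04 [527.3 -76.3  99.3] -122.4 F [-0.8 -0.3 -4.5] T [-0.05 -0.   -0.  ]
7 14.43 [527.2 -76.4  99.7] -115.7 F [-0.2 -0.6 -2.4] T [-0.01 -0.    0.01]
14 14.85 [527.4 -76.3 100.3] -108.6 F [ 0.5 -0.9 -2.1] T [-0.12  0.02 -0.01]
20 15.24 [527.6 -76.3 100.9] -102.6 F [ 0.9  0.1 -0.9] T [-0.02 -0.03  0.06]
False
('lift', 1.5) 15.77 [527.6 -76.3 102.4] -102.5 F [ 0.2  0.1 -0.3] T [-0.01 -0.14 -0.01]
False
('lift', 3) 16.27 [527.6 -76.3 103.9] -102.4 F [ 0.5 -0.3 -0.5] T [-0.03 -0.02 -0.05]
```

The load fell to the lid's own weight, so the thread has let go. Raising to 15 mm clear.

Run:
```python
from h import *
p=np.array(robot.get_obs()["eef_pos"]);p[2]=122.5
print(robot.line_to(p.tolist(),rate=30,guard=10));robot.sleep(.5)
o=robot.get_obs();print(o["time"],o["eef_pos"],o["ft_force"],o["opening"],o["grip_force"])
im=robot.grab_frame("side");w=robot.grab_frame("wrist")
v=np.hstack([cv2.resize(im[185:300,225:325],(440,506),interpolation=2),cv2.resize(w[60:420,150:406],(360,506))])
cv2.imwrite("pics/end.png",v[:,:,::-1])
```

```text
False
17.5333 [527.59686629 -76.32939232 122.44679951] [-0.93311331 -0.42366278 -0.46416994] 54.030402244431905 64.535504411906
```

View pics/end.png

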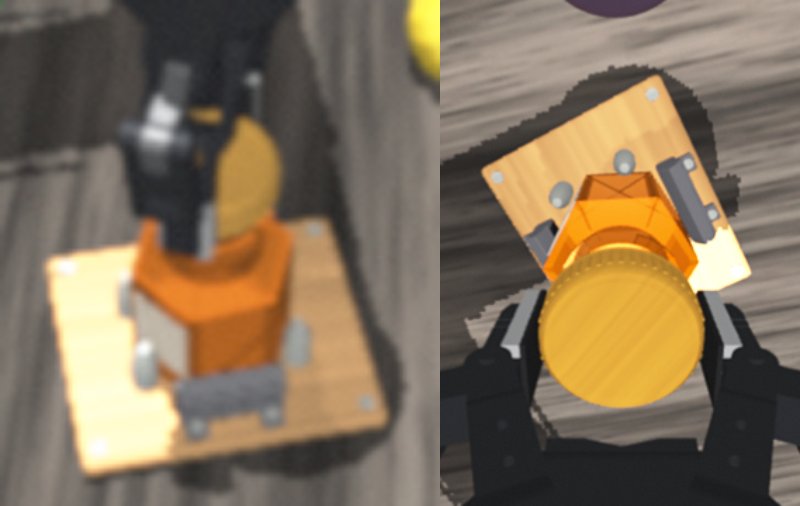

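The lid, at (620,325) on the right, is held level above the jar's neck, which shows below it at (625,240). The jar is still seated between the cheeks. Handing in.

```bash
python3 -c "
from station import robot
print(robot.close_job())"
```

```text
the job is handed in; nothing more can be done
None
```

The job is handed in, result not reported: the jar stands seated in the holder, and its unscrewed lid is held level about 15 mm above the mouth, after about 17.5 s of the 43 s allowed.

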